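# Close a plaster mould in the star-wheel clamp

### The job

Stand the loose larger mould half upright on the clamp bed, between the ram and the half that already stands there, hollow faces towards each other and in line, and let go of it. Then wind the ram forward by pushing the spokes of the star wheel round, clockwise seen from above and one spoke after another, never pushing the ram itself, until both halves are pressed together against the heel and held snugly: stop when the wheel has become about half as hard again to turn, because forcing it cracks the plaster. Handle the wheel gently and leave everything else on the table where it is.

Things in the scene. Friction and masses are not known exactly. Their poses are not given: they have to be found in the camera images.
- bed (a point): Point on top of the flat bed (20 mm above the table), on the centre line, of the bench clamp, a fixed grey machine 500 mm long. Its x points along the bed from the star wheel to the heel, z up. Two steel rails (8 mm high, 100 mm apart inside, bed x from -85 to +85 mm) flank the centre line.
- heel_zone (a point): On the bed's centre line, 30 mm above the bed, 64 mm from point bed along +x: the nearest place where the heel's upright flat pad can stand. The heel is set anew each time, 0 to 8 mm beyond this point, and its exact place is not measured. The pad is sprung and yields 1 mm per 15 N.
- hub (a point): Centre of the star wheel on its upright axis, 112 mm above the table, mid-height of the spokes, at bed x = -245 mm. Hub 24 mm radius, top 13 mm above this point; four level spokes 90 degrees apart, 12 mm thick, each ending in a black ball (22 mm) at 108 mm radius. Gearbox under the wheel: top 30 mm below this point, 110 mm along bed x, 100 mm across; beyond it the bed is 92 mm below.
- frame_arm (a point): Underside of the grey frame arm over the wheel, half-way along. The arm is 50 mm wide, 14 mm thick, 20 to 34 mm above the spokes' middle, from just past the hub out along bed -x to a post 70 mm wide at 136 to 160 mm from the axis. A finger down between the spokes cannot pass it: change the spoke there. Elsewhere it is free above the spokes.
- knob (a point): Centre of one of the four balls at the spoke ends, 108 mm from the wheel's axis; with point hub it gives the direction of one spoke.
- wheel (a joint): Turn of the star wheel in rad, growing clockwise seen from above, which winds the ram forward 12 mm per rad; at 0 the ram is fully back and one spoke points along bed +x. Even drag 0.65 N m (about 7.5 N on a spoke at 85 mm); it stays where left, also clamped. Each newton on the mould adds 0.012 N m: snug at about 0.95 to 1.0 N m, cracked at about 1.25.
- ram_face (a point): Centre of the flat front face (70 mm wide, 56 high, 50 mm above the table) of the steel ram, which slides along bed +x towards the heel as the wheel turns. Fully back it stands at bed x = -95 mm; it can travel about 108 mm.
- loose_half_mid (a point): Centre (35 mm up) of the loose, larger plaster mould half standing on the table: a block 36 mm thick (its x), 90 mm wide (its y), 70 mm high, 0.32 kg. The +x face is the hollow one, with a shallow recess (50 mm wide, 10 to 34 mm up) and a 14 mm wide pour notch from it to the top; the back is flat. Grasp it across the 36 mm from above, 5 to 15 mm above this centre.
- loose_half_face (a point): Centre of the hollow face of the loose half, 18 mm from its centre along its +x.
- bed_half_mid (a point): Centre (35 mm up) of the matching mould half, same size, already standing on the clamp bed in front of the heel pad with 1 to 9 mm of play behind it, its hollow face turned to the ram (its +x is bed -x).
- bed_half_face (a point): Centre of the hollow face of the half on the bed, 18 mm from its centre along its +x.
- small_half: A smaller mould half that does not belong to this job: plaster, 28 x 60 x 48 mm, origin under its centre. Leave it.
- bowl: White bowl, 100 mm wide, 45 mm high, origin at the underside. Leave it.
- jar: Closed glaze jar, 54 mm wide, 70 mm high, origin at the underside. Leave it.
- mug: White mug, 72 mm wide, 85 mm high, origin at the underside. Leave it.
- brush: Decorating brush lying on the table. Leave it.
- plate: White plate, 180 mm wide, origin at the underside. Leave it.
- tin: Small metal tin, 60 mm wide, 50 mm high, origin at the underside. Leave it.
There are look-alikes about, which are no part of the job. What is shaped like the part that bears bed_half_mid but brown is not meant.

How it is judged (in metres and radians):
On the way, in this order (a step that is already met when the one before it is completed fails the run):
1. the loose half stands released on the bed between ram and bed half, hollow face towards the other's (y of loose_half_mid in the frame of bed between -0.01 and 0.01 m and z of loose_half_mid in the frame of bed between 0.03 and 0.04 m and angle between each of loose_half_mid, bed_half_mid's own z axis and vertical below 0.06 rad and x of loose_half_mid in the frame of bed between -0.1 and 0.02 m and distance between loose_half_face and bed_half_face below 0.06 m and contact force between the fingers and loose_half below 0.1 N and contact force between ram and loose_half below 8 N), for 0.2 s.
2. the mould is clamped between ram and heel (contact force between each of ram, bed_half and loose_half above 15 N), for 0.2 s.
At the end, for the whole second after the job is handed in: Both halves stand upright on the bed (within 0.06 rad), hollow faces together and in line within 10 mm, clamped between ram and heel with 15 to 50 N; the wheel is still (all of step 2 and contact force between ram and loose_half below 50 N and distance between loose_half_face and bed_half_face below 0.01 m and velocity of joint wheel between -0.05 and 0.05 rad/s and y of loose_half_mid in the frame of bed between -0.01 and 0.01 m and z of loose_half_mid in the frame of bed between 0.03 and 0.04 m and angle between each of loose_half_mid, bed_half_mid's own z axis and vertical below 0.06 rad); the robot touches nothing.
It fails at once if the plaster is crushed: more than 50 N between ram and mould (contact force between ram and loose_half above 50 N).
It fails at once if the wheel is handled roughly: more than 30 N on it (contact force between any of the arm, the fingers and wheel above 30 N).
It fails at once if the ram is pushed by the robot (contact force between any of the arm, the fingers and ram above 8 N).
It fails at once if a bystander is disturbed (moved over 30 mm) (distance of any of small_half, bowl, jar, mug, brush, plate, tin from where it was at the start of the episode above 0.03 m).
It also fails if it takes over 72 s, if anything falls off the work surface, if the arm or the gripper's body presses on something with over 40 N, if the wrist force passes 120 N, or if a joint passes its speed limit or range.

### The arm

A 6-joint arm with a two-finger parallel gripper is mounted at the origin on the work surface. World frame = base frame: x ahead of the robot, y to its left, z up, the work surface at z = 0. Lengths are in m, angles in degrees, forces in N, time in s.
With the tool pointing down it reaches from about 0.25 to 0.725 m from the base axis. Payload 9.7 kg.
Tool frame: the origin (TCP) lies at the very end of the fingers, on their centre line; the grasp point (between the pads) lies 19 mm behind it; z points along the fingers, y is the direction in which the jaws open and shut (so a half turn about z gives the same grasp; the last joint's range is limited). The gripper opens to 85 mm and grips with 20 to 120 N. Pads are 22 mm wide; open, the fingers measure 114 mm over their backs; the gripper's body (76 mm by 85 mm) begins 54 mm behind the grasp point. The pads swing forward as they close: fully open they stand 13 mm farther back than shut.
Start: joints at [-64.4, 4.979, 10.078, 95.1, 0, 90], TCP at [0.238, -0.496, 0.231] pointing down, gripper open.
Joint ranges: [-179.16, 179.16], [-48.56, 103.87], [-65.8, 70.77], [-126.05, 130.52], [-82.76, 87.17], [-180, 180]. Speed limits (degrees/s): [127.2, 127.2, 147.25, 180, 180, 180].

### API

Orientations are given as [roll, pitch, yaw] about the fixed x, y, z axes, in that order (R = Rz(yaw) Ry(pitch) Rx(roll)).
In Python, from workcell import bot gives the robot as it stands.
- The arm moves only by the shell command python3 -m pendant 'ROWS' [FORCE]. ROWS is JSON, a list that holds one entry, the list of rows, each a list of 7 numbers: the shift along the tool's x, y, z in cm, then the turn, a rotation vector about the tool's x, y, z in rad, then the opening in per cent of the stroke, from 0 (shut) to 100 (fully open). In form: [[[dx, dy, dz, ax, ay, az, gripper], ...]]. A call has 1 to 5 rows; each row shifts and turns the pose as measured when the row begins, along the tool's axes as they then stand; what a row does not reach is not made up. A row lasts 1/12 s, in which the tool goes at most 41.7 mm and 7.16 degrees, less where a joint would pass 70% of its speed; a pose out of reach is approached as far as the arm can. A call with a gripper value outside its range is refused whole. The fingers move at their own pace and stop on an object; FORCE is the grip in N (left out, the last holds). Time passes only in rows, so rows that do not move let the fingers close. It gives the time, the measured TCP pose, the force and the opening at its end, in the units of the state.
- bot.get_obs(): the state, without advancing time (a new reading comes with each control period).
- bot.camera(name): name is "scene" or "top"; returns the picture (420x560x3 uint8, red, green, blue); there is no depth.
- bot.get_calibration(name): a dict with "intrinsics" (3x3 intrinsics, pixels), "pose" (4x4, takes a point from camera to world coordinates). Camera axes: x right, y down, z forward; pixel columns grow to the right and rows downward; lengths in m; the calibration is good to about 2 mm. A picture is of the moment at which its call begins. get_calibration takes no time and is no camera call.
- bot.job_done(): hands the job in, once; it reports no verdict.
Trained networks look in the newest picture that a camera, given by its name, has taken for a name from the list of things; names that differ only in an ending like _2 or _b are one class to them, and where a whole thing is asked for, a point or a joint stands for the part that bears it (a point fixed in the world has none). Each returns a list of dicts, best first, with "confidence" (0 to 1); they miss things now and then, are a little off and sometimes report something else, mostly with a low value. They report only what shows in the picture. A call takes as long as a camera call. They do not tell look-alikes from the thing itself.
- bot.masks_of(camera, thing): "pixels" (420x560 bool, what is visible of it) and "extent" ([left, top, right, bottom] in pixels, round what is visible of it).
- bot.mark_of(camera, thing): "uv" ([column, row] in pixels: a listed point, or the origin of a listed thing).
The state is a dict: "time": time; "q": joint angles; "qd": joint speeds; "joint_efforts": joint torques, N m; "ee_pos": TCP position; "tcp_rot": TCP orientation; "wrist_force": force on the tool from outside, world axes, zero at the start; "torque": the same for the moment, N m; "opening": finger opening in m.
Only numpy, scipy, OpenCV 4.12 (cv2) and the standard library are available. Lean on these libraries where they do the work, as an engineer would, in place of code of your own. Each camera call takes 0.05 s, during which the arm holds its last target. There are 200 camera calls.

## Working session

There is one attempt and no reset: what is moved stays moved. The work goes in short steps, Python scripts to look and compute and a shell command to move; the robot and the scene stay as the last step left them, time stands still between calls to the robot, and variables do not carry over. Pictures are saved under pics/ and viewed, about 8 in all and at most 12, crops included, and the job is handed in when it is done.

```bash
mkdir -p pics && ls
python3 - <<'E'
from workcell import bot
import cv2,numpy as np
o=bot.get_obs();print(o)
for c in("scene","top"):
    im=bot.camera(c);cv2.imwrite(f"pics/{c}0.png",im[:,:,::-1])
    k=bot.get_calibration(c);print(c,np.round(k["intrinsics"],1).tolist(),np.round(k["pose"],4).tolist())
    for n in("bed","heel_zone","hub","frame_arm","knob","ram_face","loose_half_mid","loose_half_face","bed_half_mid","bed_half_face","small_half"):
        print(n,[(np.round(d["uv"],1).tolist(),round(d["confidence"],2)) for d in bot.mark_of(c,n)[:6]])
a=cv2.imread("pics/scene0.png");b=cv2.imread("pics/top0.png")
E
```

```text
pics
{'time': 0.0, 'q': array([-6.44000256e+01,  5.01088059e+00,  1.00347251e+01,  9.50988971e+01,
       -2.32512274e-04,  8.99990684e+01]), 'qd': array([0.02435703, 0.07957199, 0.02539271, 0.0142362 , 0.01783775,
       0.04137812]), 'joint_efforts': array([-1.45513523e-04, -5.20381308e+01,  4.64808047e+01,  1.61599758e-02,
       -2.91607898e-05,  1.10323919e-05]), 'ee_pos': array([ 0.2375495 , -0.49580731,  0.2305876 ]), 'tcp_rot': array([-1.79924947e+02,  2.31291713e-04,  2.56009063e+01]), 'wrist_force': array([ 0.01071484, -0.04430528, -0.34183802]), 'torque': array([ 0.02945823, -0.07382133, -0.03186007]), 'opening': 0.08508715573278568}
scene [[392.0, 0.0, 275.2], [0.0, 392.0, 206.8], [0.0, 0.0, 1.0]] [[-0.8898, 0.3282, -0.3171, 0.9369], [0.4564, 0.641, -0.6171, 0.725], [0.0007, -0.6938, -0.7201, 0.8968], [0.0, 0.0, 0.0, 1.0]]
bed [([275.4, 239.9], 0.88)]
heel_zone []
hub [([253.5, 157.7], 0.61), ([223.8, 249.8], 0.45)]
frame_arm [([245.4, 143.1], 0.7), ([274.8, 239.9], 0.56), ([306.7, 285.1], 0.23)]
knob [([251.9, 185.6], 0.96), ([201.5, 142.5], 0.47)]
ram_face [([269.9, 208
[... 272 characters left out ...]
.83)]
top [[506.3, 0.0, 282.5], [0.0, 506.3, 211.7], [0.0, 0.0, 1.0]] [[-0.0234, -0.9862, 0.164, 0.3185], [-0.9997, 0.0239, 0.0011, 0.031], [-0.005, -0.1639, -0.9865, 1.6737], [0.0, 0.0, 0.0, 1.0]]
bed [([267.8, 210.0], 0.66)]
heel_zone [([215.1, 208.5], 0.69), ([252.6, 201.6], 0.6), ([298.4, 210.7], 0.2)]
hub [([347.6, 217.4], 0.81)]
frame_arm [([370.1, 216.8], 0.55)]
knob [([315.1, 200.2], 0.71)]
ram_face [([295.5, 210.7], 0.8)]
loose_half_mid [([212.2, 210.2], 0.78), ([192.3, 256.6], 0.54)]
loose_half_face [([208.8, 209.3], 0.97), ([429.5, 199.0], 0.63)]
bed_half_mid [([254.1, 204.6], 0.75), ([326.8, 166.8], 0.65)]
bed_half_face [([322.1, 166.1], 0.92)]
small_half [([193.0, 256.8], 0.67)]
```

Run:
```python
import cv2
a=cv2.imread("pics/scene0.png");cv2.imwrite("pics/s1.png",cv2.resize(a[110:330,150:420],(800,652))[:600])
b=cv2.imread("pics/top0.png");cv2.imwrite("pics/t1.png",cv2.resize(b[140:290,160:440],(800,429),interpolation=cv2.INTER_CUBIC))
```

```text
(no output)
```

View pics/s1.png

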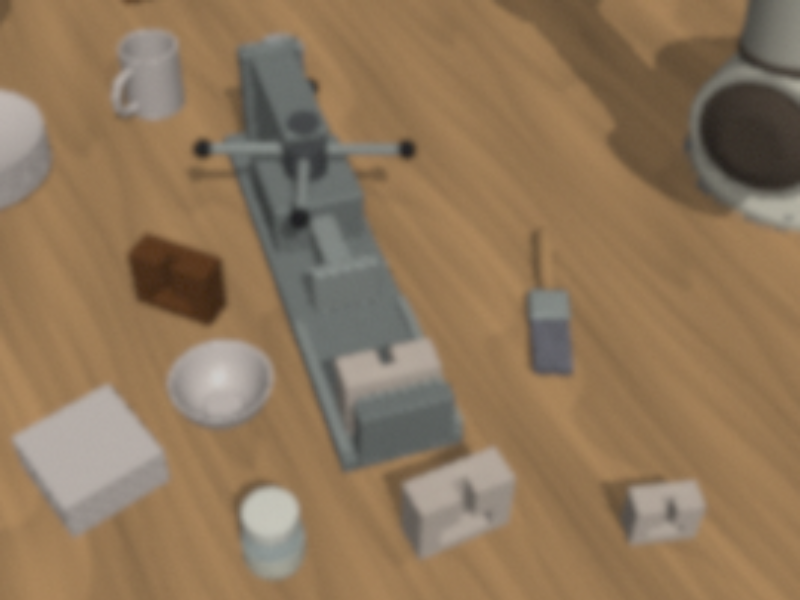

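View pics/t1.png

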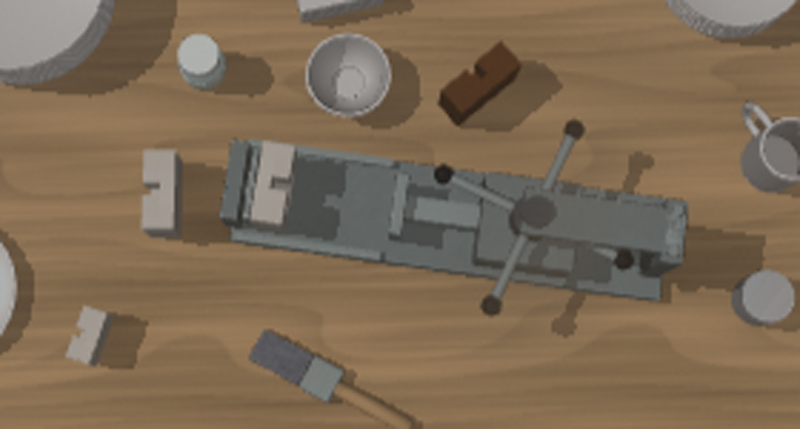

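The loose half is the white block at scene (302,277) / top (216,206), its notched face to the left (+y). The bed half is at scene (280,241) / top (255,204) in the clamp. Look-alikes: the brown half at scene (210,205) / top (327,167), and the small half at scene (372,285) / top (191,257). The wheel hub is at top (346,216).

```bash
cat > h.py <<'E'
import numpy as np,cv2
from workcell import bot
from scipy.optimize import least_squares,minimize
CAL={c:bot.get_calibration(c) for c in("scene","top")}
def proj(c,P):
    k=CAL[c];T=np.linalg.inv(k["pose"]);p=np.atleast_2d(P)@T[:3,:3].T+T[:3,3];p=p@k["intrinsics"].T
    return p[:,:2]/p[:,2:]
def plane(c,uv,z):
    k=CAL[c];d=k["pose"][:3,:3]@np.linalg.solve(k["intrinsics"],[uv[0],uv[1],1]);o=k["pose"][:3,3]
    return o+d*(z-o[2])/d[2]
def w(p,L):
    c,s=np.cos(p[2]),np.sin(p[2]);L=np.atleast_2d(L)
    return np.c_[p[0]+c*L[:,0]-s*L[:,1],p[1]+s*L[:,0]+c*L[:,1],L[:,2]]
def box(z0,dx=.018,dy=.045,h=.07): return np.array([[a*dx,b*dy,z0+e*h] for a in(-1,1) for b in(-1,1) for e in(0,1)])
def fitbox(masks,z0,p0,**k):
    def cost(p):
        t=0
        for c,m in masks.items():
            r=np.zeros((420*4,560*4),np.uint8)
            cv2.fillConvexPoly(r,cv2.convexHull(np.round((proj(c,w(p,box(z0,**k)))+.5)*4).astype(np.int32)),255)
            r=cv2.resize(r,(560,420),interpolation=cv2.INTER_AREA)/255.
            t+=np.abs(r-m).sum()/m.sum()
        return t
    r=minimize(cost,p0,method="Nelder-Mead",options=dict(initial_simplex=np.array(p0)+np.array([[0,0,0],[.008,0,0],[0,.008,0],[0,0,.1]])))
    return r.x,r.fun
E
python3 - <<'E'
from h import *
bot.camera("top");bot.camera("scene")
m={}
for c,ref in(("top",(214,206)),("scene",(302,277))):
    for d in bot.masks_of(c,"loose_half_mid"):
        print(c,d["extent"],round(d["confidence"],2),d["pixels"].sum())
        if d["pixels"][ref[1]-3:ref[1]+4,ref[0]-3:ref[0]+4].any() and c not in m:m[c]=d["pixels"]
p0=plane("top",(214,206),.07);print(p0)
p,f=fitbox(m,0,[p0[0],p0[1],1.57]);print("loose",p,np.degrees(p[2]),f)
for c in m: print(c,fitbox({c:m[c]},0,[p0[0],p0[1],1.57]))
print("marks mid",plane("top",(212.2,210.2),.035),plane("scene",(302.5,275.9),.035),"face",plane("top",(208.8,209.3),.035))
print("bed",plane("top",(267.8,210),.02),plane("scene",(275.4,239.9),.02))
print("hub",plane("top",(347.6,217.4),.112),plane("scene",(253.5,157.7),.112))
print("ram",plane("top",(295.5,210.7),.05),plane("scene",(269.9,208.9),.05))
print("bedhalf",plane("top",(254.1,204.6),.055),plane("scene",(280.1,241.5),.055))
mb={}
for c,ref in(("top",(255,204)),("scene",(280,236))):
    for d in bot.masks_of(c,"bed_half_mid"):
        print(c,d["extent"],round(d["confidence"],2),d["pixels"].sum())
        if d["pixels"][ref[1]-3:ref[1]+4,ref[0]-3:ref[0]+4].any():mb[c]=d["pixels"]
if "top" in mb: print("bedhalf fit",fitbox({"top":mb["top"]},.02,[*plane("top",(255,204),.09)[:2],-1.7]))
for x in((443,174),(573,128),(491,305),(623,259)): print("knob",plane("top",(160+x[0]*.35,140+x[1]*.35),.112))
for c in("top",):
  for n in("knob","wheel","hub","bed"):
    for d in bot.masks_of(c,n): print(n,d["extent"],round(d["confidence"],2))
E
```

```text
top [208.6, 192.6, 224.7, 224.6] 0.87 405
scene [282.3, 257.9, 323.5, 296.0] 0.78 952
[0.60912533 0.25268137 0.07      ]
loose [0.60990172 0.24952879 1.57134122] 90.0312199529397 0.1501908708290869
top (array([0.61059569, 0.24916074, 1.57167407]), np.float64(0.0555603969983055))
scene (array([0.60946586, 0.25203032, 1.56058894]), np.float64(0.04030318009556763))
marks mid [0.60159599 0.26345196 0.035     ] [0.6081829  0.24168426 0.035     ] face [0.60486678 0.27462696 0.035     ]
bed [0.60039756 0.08128541 0.02      ] [0.6104356  0.09125227 0.02      ]
hub [ 0.5552846  -0.16992763  0.112     ] [ 0.55387459 -0.17074051  0.112     ]
ram [ 0.59079511 -0.00963833  0.05      ] [ 5.81946719e-01 -2.49503292e-04  5.00000000e-02]
bedhalf [0.61330335 0.12439875 0.055     ] [0.61455309 0.12746127 0.055     ]
top [246.0, 188.3, 264.0, 220.7] 0.92 438
top [316.0, 155.2, 339.6, 182.6] 0.92 398
scene [266.2, 224.5, 299.3, 256.4] 0.68 509
scene [192.5, 188.4, 226.6, 218.8] 0.66 709
bedhalf fit (array([ 0.61019928,  0.12185101, -1.7666543 ]), np.float64(0.09691109320440505))
knob [ 0.61007501 -0.07024674  0.112     ]
knob [ 0.65819092 -0.21532662  0.112     ]
knob [ 0.46477667 -0.117236    0.112     ]
knob [ 0.51141768 -0.2625198   0.112     ]
knob [311.5, 181.7, 377.3, 252.6] 0.78
knob [207.2, 192.0, 225.5, 226.0] 0.75
wheel [311.6, 184.0, 379.4, 248.1] 0.86
wheel [247.7, 185.5, 265.8, 221.6] 0.44
hub [238.7, 184.0, 399.1, 253.0] 0.84
bed [239.1, 182.6, 403.7, 247.0] 0.71
bed [414.5, 236.1, 442.9, 251.5] 0.23
```

Run:
```python
from h import *
im=cv2.imread("pics/top0.png")
yaw=np.radians(79.5);hub=np.array([.560,-.167]);b=hub+.245*np.array([np.cos(yaw),np.sin(yaw)]);p=[*b,yaw]
u0,v0,S=232,176,4.5
big=cv2.resize(im[v0:v0+85,u0:u0+175],None,fx=S,fy=S,interpolation=cv2.INTER_CUBIC)
def dr(L,col,cl=True):
    q=(proj("top",w(p,np.array(L)))+.5-[u0,v0])*S
    cv2.polylines(big,[np.round(q).astype(np.int32)],cl,col,1,cv2.LINE_AA)
for s in(1,-1): dr([[-.085,s*.05,.028],[.085,s*.05,.028]],(0,255,255),False)
dr([[-.405,0,.02],[.095,0,.02]],(0,0,255),False)
dr([[-.30,-.05,.082],[-.19,-.05,.082],[-.19,.05,.082],[-.30,.05,.082]],(0,255,0))
dr([[-.405,-.035,.146],[-.381,-.035,.146],[-.381,.035,.146],[-.405,.035,.146]],(255,0,255))
dr([[-.405,-.025,.146],[-.245,-.025,.146],[-.245,.025,.146],[-.405,.025,.146]],(255,0,255))
t=np.linspace(0,6.28,40);dr(np.c_[-.245+.024*np.cos(t),.024*np.sin(t),0*t+.125],(255,255,0))
dr(np.c_[-.245+.108*np.cos(t),.108*np.sin(t),0*t+.112],(255,255,0))
dr([[-.095,-.035,.078],[-.095,.035,.078]],(0,128,255),False)
cv2.imwrite("pics/ov.png",big)
```

```text
(no output)
```

View pics/ov.png

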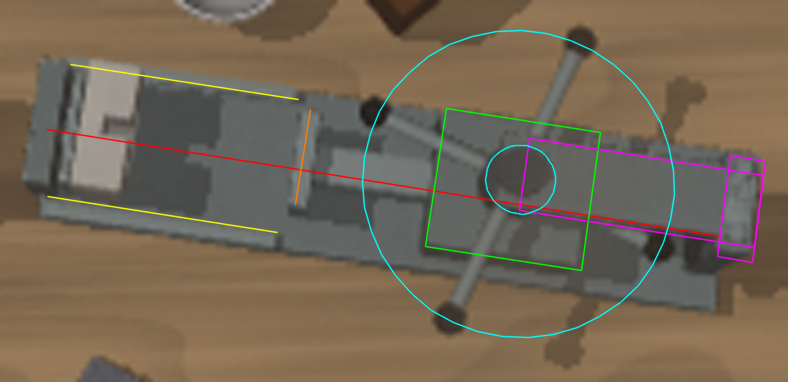

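The hub circle sits about 1.5 px too low in the overlay and the rail slope suggests a yaw slightly over 80°. I'll check a corrected estimate in the scene view.

Run:
```python
from h import *
im=cv2.imread("pics/scene0.png")
yaw=np.radians(80.3);hub=np.array([.564,-.166]);b=hub+.245*np.array([np.cos(yaw),np.sin(yaw)]);p=[*b,yaw]
u0,v0,S=205,118,4.0
big=cv2.resize(im[v0:v0+150,u0:u0+140],None,fx=S,fy=S,interpolation=cv2.INTER_CUBIC)
def dr(L,col,cl=True):
    q=(proj("scene",w(p,np.array(L)))+.5-[u0,v0])*S
    cv2.polylines(big,[np.round(q).astype(np.int32)],cl,col,1,cv2.LINE_AA)
for s in(1,-1): dr([[-.085,s*.05,.028],[.085,s*.05,.028]],(0,255,255),False)
dr([[-.30,-.05,.082],[-.19,-.05,.082],[-.19,.05,.082],[-.30,.05,.082]],(0,255,0))
dr([[-.405,-.025,.146],[-.245,-.025,.146],[-.245,.025,.146],[-.405,.025,.146]],(255,0,255))
t=np.linspace(0,6.28,40);dr(np.c_[-.245+.024*np.cos(t),.024*np.sin(t),0*t+.125],(255,255,0))
dr(np.c_[-.245+.108*np.cos(t),.108*np.sin(t),0*t+.112],(255,255,0))
x=-.095;dr([[x,-.035,.078],[x,.035,.078],[x,.035,.022],[x,-.035,.022]],(0,128,255))
q=[.610,.122,-1.7667];p=q;B=box(.02);dr(B[[1,3,7,5]],(255,0,0))
cv2.imwrite("pics/ov2.png",big)
```

```text
(no output)
```

View pics/ov2.png

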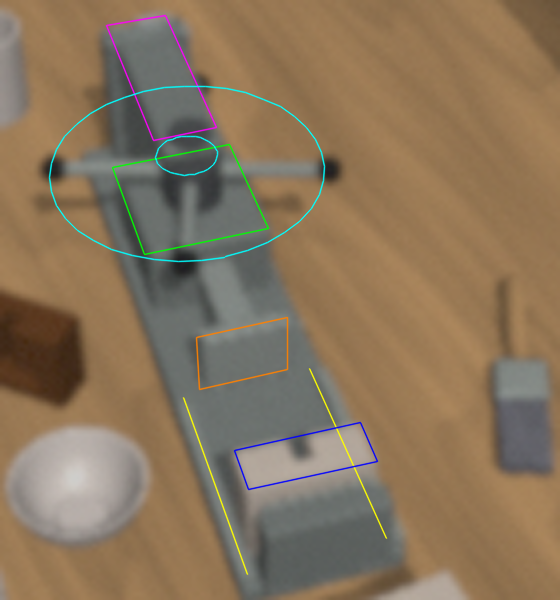

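Run:
```python
from h import *
T=lambda x,y:(232+x/4.5-.5,176+y/4.5-.5)
Sc=lambda x,y:(205+x/4-.5,118+y/4-.5)
def line(c,a,b,z):
    A,B=plane(c,a,z),plane(c,b,z);d=B-A;print(c,z,A[:2].round(4),B[:2].round(4),"yaw",np.degrees(np.arctan2(d[1],d[0])).round(2)%180)
line("top",T(285,248),T(715,311),0);line("top",T(300,83),T(437,105),.02)
line("scene",Sc(95,165),Sc(245,598),0)
kt=np.array([T(375,111),T(580,41),T(451,318),T(659,246)]);ks=np.array([Sc(330,169),Sc(183,263),Sc(53,169),Sc(203,85)])
def model(v,c,rev):
    a=v[2]+np.arange(4)*np.pi/2
    return proj(c,np.c_[v[0]+.108*np.cos(a),v[1]+.108*np.sin(a),0*a+.112])
def match(c,k,v):
    q=model(v,c,0);return np.concatenate([q[np.argmin(np.linalg.norm(q-x,axis=1))]-x for x in k])
for nm,cs in(("top",[("top",kt)]),("scene",[("scene",ks)]),("both",[("top",kt),("scene",ks)])):
    r=least_squares(lambda v:np.concatenate([match(c,k,v) for c,k in cs]),[.56,-.167,1.1]);print(nm,r.x.round(4),np.degrees(r.x[2]),r.cost)
```

```text
top 0 [ 0.532  -0.0068] [ 0.4777 -0.3218] yaw 80.22
top 0.02 [ 0.6522 -0.0208] [ 0.6331 -0.1215] yaw 79.3
scene 0 [ 0.5827 -0.3346] [0.6708 0.1503] yaw 79.71
top [ 0.5627 -0.1659  1.0968] 62.84477823790703 0.037315289715507835
scene [ 0.5607 -0.1628  1.0751] 61.59774616267871 0.7244041742320968
both [ 0.5615 -0.1648  1.0881] 62.34201893874953 2.390026272904061
```

```bash
python3 -m pendant '[[[0,0,0,0,0,0.112,75],[0,0,0,0,0,0.112,75],[0,0,0,0,0,0.112,75],[0,0,0,0,0,0.111,75],[0,0,0,0,0,0,75]]]' 40; for i in 1; do python3 -m pendant '[[[1.8,-3.6,0,0,0,0,75],[1.8,-3.6,0,0,0,0,75],[1.8,-3.6,0,0,0,0,75],[1.8,-3.6,0,0,0,0,75],[1.8,-3.6,0,0,0,0,75]]]'; python3 -m pendant '[[[1.8,-3.6,0,0,0,0,75],[1.8,-3.6,0,0,0,0,75],[1.8,-3.6,0,0,0,0,75],[1.8,-3.6,0,0,0,0,75],[1.8,-3.6,0,0,0,0,75]]]'; done
```

```text
time: 2.12
ee_pos: [0.2376, -0.496, 0.2313]
tcp_rot: [-180.0, 0.0, -1.1]
wrist_force: [-0.8, -0.0, 0.8]
opening: 0.0644
time: 2.53
ee_pos: [0.3296, -0.3168, 0.2284]
tcp_rot: [-179.9, 0.1, -0.7]
wrist_force: [1.6, -0.2, -0.5]
opening: 0.0642
time: 2.95
ee_pos: [0.4215, -0.1294, 0.2294]
tcp_rot: [180.0, -0.1, 0.5]
wrist_force: [0.4, -0.6, -0.9]
opening: 0.0635
```

```bash
python3 -m pendant '[[[1.8,-3.7,0,0,0,0,75],[1.8,-3.7,0,0,0,0,75],[1.8,-3.7,0,0,0,0,75],[1.8,-3.7,0,0,0,0,75],[1.8,-3.7,0,0,0,0,75]]]'; python3 -m pendant '[[[1.8,-3.7,0,0,0,0,75],[1.8,-3.7,0,0,0,0,75],[1.8,-3.7,0,0,0,0,75],[1.8,-3.6,0,0,0,0,75],[0.5,-1,0,0,0,0,75]]]'; python3 -m pendant '[[[0,0,0,0,0,0,75],[0,0,0,0,0,0,75]]]'
```

```text
time: 3.37
ee_pos: [0.508, 0.0383, 0.231]
tcp_rot: [-179.0, -0.3, 4.0]
wrist_force: [0.8, -1.2, 0.3]
opening: 0.0641
time: 3.78
ee_pos: [0.5765, 0.1401, 0.2363]
tcp_rot: [-176.0, -0.3, 12.0]
wrist_force: [0.4, -0.2, 0.2]
opening: 0.0642
time: 3.95
ee_pos: [0.5769, 0.1415, 0.2354]
tcp_rot: [-176.0, -0.3, 12.4]
wrist_force: [-0.7, -1.3, 0.2]
opening: 0.0639
```

```bash
python3 -c "
from workcell import bot
o=bot.get_obs();print(o['q'],o['ee_pos'],o['tcp_rot'])"
```

```text
[ 11.84695395  10.99023862  17.15016713  95.93612353   4.02926299
 179.42887371] [0.57693641 0.14148346 0.23536384] [-175.97316189   -0.26392399   12.41667458]
```

```bash
R='' ; python3 -m pendant '[[[0,0,0,-0.07,0,0,75],[0,0,0,0,0,-0.124,75],[0,0,0,0,0,-0.124,75],[0,0,0,0,0,-0.124,75],[0,0,0,0,0,-0.124,75]]]'; python3 -m pendant '[[[0,0,0,0,0,-0.124,75],[0,0,0,0,0,-0.124,75],[0,0,0,0,0,-0.124,75],[0,0,0,0,0,-0.124,75],[0,0,0,0,0,-0.124,75]]]';python3 -m pendant '[[[0,0,0,0,0,-0.124,75],[0,0,0,0,0,-0.124,75],[0,0,0,0,0,-0.124,75],[0,0,0,0,0,-0.124,75],[0,0,0,0,0,-0.124,75]]]';python3 -m pendant '[[[0,0,0,0,0,-0.124,75],[0,0,0,0,0,-0.124,75],[0,0,0,0,0,-0.124,75],[0,0,0,0,0,-0.124,75],[0,0,0,0,0,-0.124,75]]]';python3 -m pendant '[[[0,0,0,0,0,-0.124,75],[0,0,0,0,0,-0.124,75],[0,0,0,0,0,-0.124,75],[0,0,0,0,0,-0.124,75],[0,0,0,0,0,0,75]]]'
```

```text
time: 4.37
ee_pos: [0.5757, 0.1293, 0.2362]
tcp_rot: [179.9, -0.2, 41.9]
wrist_force: [-0.1, -0.3, -0.1]
opening: 0.0641
time: 4.78
ee_pos: [0.5724, 0.1226, 0.2383]
tcp_rot: [179.7, 0.0, 77.7]
wrist_force: [0.0, 0.1, 0.6]
opening: 0.064
time: 5.2
ee_pos: [0.5689, 0.1157, 0.2405]
tcp_rot: [179.7, 0.3, 113.5]
wrist_force: [0.9, -0.6, 0.3]
opening: 0.0643
time: 5.62
ee_pos: [0.5654, 0.1089, 0.2427]
tcp_rot: [-180.0, 0.6, 149.3]
wrist_force: [-0.6, 0.3, 0.3]
opening: 0.0641
time: 6.03
ee_pos: [0.5618, 0.1023, 0.2449]
tcp_rot: [-179.6, 0.6, 178.3]
wrist_force: [0.4, 0.2, 0.2]
opening: 0.0639
```

```bash
python3 -m pendant '[[[-1.2,3.7,1.3,0,0,-0.03,75],[-1.2,3.7,1.3,0,0,0,75],[-1.2,3.7,1.3,0,0,0,75],[-1.2,3.7,1.3,0,0,0,75],[0,0,0,0,0,0,75]]]';python3 - <<'E'
from h import *
print(bot.get_obs()["ee_pos"],bot.get_obs()["tcp_rot"])
im=bot.camera("scene");u,v=260,215;cv2.imwrite("pics/c1.png",cv2.resize(im[v:v+100,u:u+100,::-1],(600,600),interpolation=cv2.INTER_CUBIC))
E
```

```text
time: 6.45
ee_pos: [0.6137, 0.2471, 0.1943]
tcp_rot: [-179.6, 1.0, 178.5]
wrist_force: [1.2, -0.6, 1.0]
opening: 0.0642
[0.61367236 0.24708641 0.19427781] [-179.55845759    0.97864025  178.45428258]
```

View pics/c1.png

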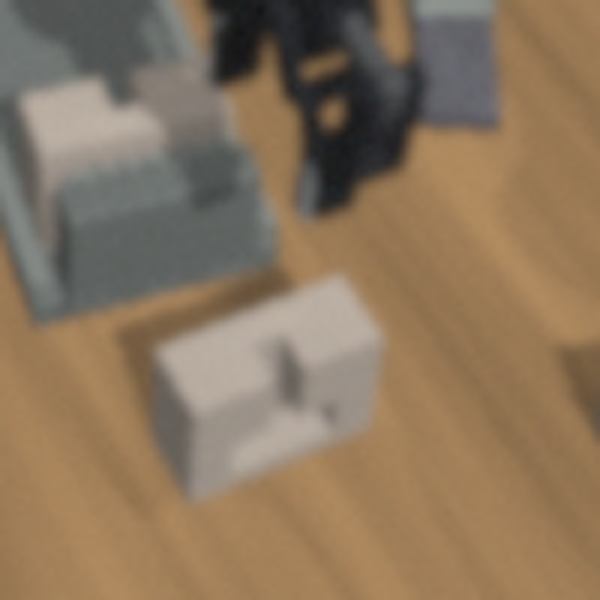

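Target confirmed: white block, notched face towards +y, at scene (304,278). Descending.

```bash
python3 -m pendant '[[[0.4,0.3,3,-0.007,0.017,-0.026,75],[0,0,3,0,0,0,75],[0,0,3,0,0,0,75],[0,0,3,0,0,0,75],[0,0,2.5,0,0,0,75]]]';python3 -m pendant '[[[0,0,1.0,0,0,0,75],[0,0,0,0,0,0,75]]]'
```

```text
time: 6.92
ee_pos: [0.6128, 0.2438, 0.0566]
tcp_rot: [179.9, 0.8, 179.0]
wrist_force: [0.7, -0.2, 0.2]
opening: 0.0637
time: 7.08
ee_pos: [0.6101, 0.24, 0.0419]
tcp_rot: [-180.0, 0.5, 178.6]
wrist_force: [-0.7, -0.5, -0.5]
opening: 0.0643
```

```bash
python3 -m pendant '[[[0,1.0,0.5,0,0.008,-0.02,75],[0,0,0.7,0,0,0,75],[0,0,0,0,0,0,75]]]';python3 -m pendant '[[[0,0,0,0,0,0,35],[0,0,0,0,0,0,30],[0,0,0,0,0,0,30],[0,0,0,0,0,0,30],[0,0,0,0,0,0,30]]]' 40
```

```text
time: 7.33
ee_pos: [0.6119, 0.2496, 0.0337]
tcp_rot: [180.0, 0.2, 179.6]
wrist_force: [0.9, 0.1, -0.2]
opening: 0.064
time: 7.75
ee_pos: [0.6134, 0.2507, 0.0369]
tcp_rot: [179.9, 0.4, 179.6]
wrist_force: [-0.3, -0.0, -4.3]
opening: 0.0354
```

```bash
python3 -m pendant '[[[0,0,-0.2,0,0,0,75],[0,0,0.5,0,0,0,75],[0,0,0.6,0,0,0,75],[0,0,0.2,0,0,0,75]]]';python3 -m pendant '[[[0,0,0.2,0,0,0,35],[0,0,0,0,0,0,30],[0,0,0,0,0,0,30],[0,0,0,0,0,0,30],[0,0,0,0,0,0,30]]]' 45
```

```text
time: 8.08
ee_pos: [0.6143, 0.251, 0.0267]
tcp_rot: [179.8, 0.6, 179.6]
wrist_force: [-0.2, -0.7, -0.3]
opening: 0.0639
time: 8.5
ee_pos: [0.6141, 0.2509, 0.0237]
tcp_rot: [179.8, 0.5, 179.6]
wrist_force: [-0.1, 1.1, -1.2]
opening: 0.0355
```

```bash
python3 -m pendant '[[[0,0,-1.5,0,0.009,0,30],[0,0,-3,0,0,0,30],[0,0,-3.5,0,0,0,30],[0,0,-3.5,0,0,0,30],[0,0,-2,0,0,0,30]]]';python3 -m pendant '[[[0,-2.5,0,0,0,0.036,30],[0.1,-3.5,0,0,0,0.036,30],[0.1,-3.5,0,0,0,0.036,30],[0.1,-3.5,0,0,0,0.036,30],[0.1,-3,0,0,0,0.036,30]]]';python3 -m pendant '[[[0,-1,0,0,0,0,30],[0,0,0,0,0,0,30]]]'
```

```text
time: 8.92
ee_pos: [0.6092, 0.2485, 0.1524]
tcp_rot: [-179.7, -1.0, 179.6]
wrist_force: [1.0, -0.1, -3.4]
opening: 0.0352
time: 9.33
ee_pos: [0.5936, 0.0911, 0.1569]
tcp_rot: [-179.8, -0.7, 169.5]
wrist_force: [0.4, -0.7, -4.3]
opening: 0.0352
time: 9.5
ee_pos: [0.5902, 0.0754, 0.1563]
tcp_rot: [-179.7, -0.8, 169.1]
wrist_force: [0.1, 0.1, -4.4]
opening: 0.0351
```

```bash
python3 -m pendant '[[[-0.9,-1.3,0,-0.005,-0.014,-0.012,30],[-0.9,-1.2,0.5,0,0,0,30],[0,0,2.0,0,0,0,30],[0,0,2.0,0,0,0,30],[0,0,0,0,0,0,30]]]';python3 - <<'E'
from h import *
o=bot.get_obs();print(o["ee_pos"],o["tcp_rot"])
im=bot.camera("scene");it=bot.camera("top")
u,v=225,165;a=cv2.resize(im[v:v+110,u:u+110,::-1],(550,550),interpolation=cv2.INTER_CUBIC)
cv2.imwrite("pics/c2.png",a)
e=o["ee_pos"];psi=np.radians(o["tcp_rot"][2]);c=e[:2]+.004*np.array([np.cos(psi),np.sin(psi)])
p=[.6049,.0761,np.radians(79.8)];d=c-p[:2];print("bed frame",np.cos(p[2])*d[0]+np.sin(p[2])*d[1],-np.sin(p[2])*d[0]+np.cos(p[2])*d[1],"yaw",o["tcp_rot"][2]-169.8)
E
```

```text
time: 9.92
ee_pos: [0.605, 0.047, 0.1085]
tcp_rot: [180.0, -0.0, 169.8]
wrist_force: [-0.4, -0.2, -4.3]
opening: 0.0355
[0.6050475  0.04704372 0.10848616] [ 1.79973580e+02 -7.71307558e-03  1.69800529e+02]
bed frame -0.028570983888660997 -0.0012905930511804163 yaw 0.0005293715036316371
```

View pics/c2.png

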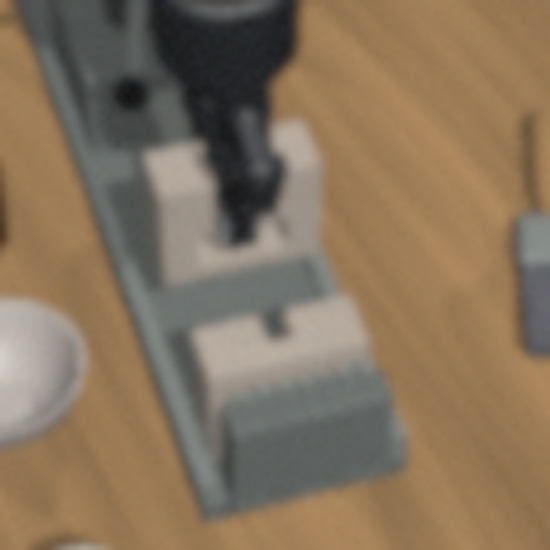

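```bash
python3 -m pendant '[[[0,0,2.5,0,0,0,30],[0,0,2.0,0,0,0,30],[0,0,0,0,0,0,30]]]';python3 -m pendant '[[[0,0,0.3,0,0,0,30],[0,0,0.3,0,0,0,30],[0,0,0,0,0,0,30]]]'
```

```text
time: 10.27
ee_pos: [0.6089, 0.049, 0.0706]
tcp_rot: [179.8, 0.5, 169.9]
wrist_force: [-1.4, -0.4, -4.2]
opening: 0.0352
time: 10.52
ee_pos: [0.6104, 0.0501, 0.0681]
tcp_rot: [179.8, 0.7, 170.0]
wrist_force: [-1.1, -0.2, -4.8]
opening: 0.0356
```

Run:
```python
from h import *
a,b=plane("scene",(225+165/5,165+285/5),.085),plane("scene",(225+320/5,165+258/5),.085)
m=(a+b)/2;p=[.6049,.0761,np.radians(79.8)];d=m[:2]-p[:2];print(a,b,np.linalg.norm(a-b),"bed",np.cos(p[2])*d[0]+np.sin(p[2])*d[1],-np.sin(p[2])*d[0]+np.cos(p[2])*d[1])
```

```text
[0.64846595 0.05955145 0.085     ] [0.56226275 0.08088615 0.085     ] 0.08880405607504838 bed -0.005706019526023164 -0.0014984805047445543
```

```bash
python3 -m pendant '[[[0.6,-0.4,0.5,-0.004,0.012,0,30],[0,0,0.6,0,0,0,30],[0,0,0,0,0,0,30]]]';python3 -m pendant '[[[0.2,0,0.5,0,0.005,0,30],[0,0,0.3,0,0,0,30]]]'
```

```text
time: 10.77
ee_pos: [0.6047, 0.0473, 0.0593]
tcp_rot: [179.5, 0.1, 170.0]
wrist_force: [0.2, -0.4, -4.7]
opening: 0.035
time: 10.93
ee_pos: [0.603, 0.0476, 0.0517]
tcp_rot: [179.4, -0.1, 170.0]
wrist_force: [-0.7, 0.4, -5.1]
opening: 0.0358
```

```bash
python3 -m pendant '[[[0,0,0.3,0.005,0,0,30],[0,0,0.3,0,0,0,30]]]';python3 -m pendant '[[[0,0,0.2,0,0,0,30],[0,0,0.2,0,0,0,30],[0,0,0,0,0,0,30]]]'
```

```text
time: 11.1
ee_pos: [0.6029, 0.0475, 0.0451]
tcp_rot: [179.7, -0.1, 170.0]
wrist_force: [-0.5, 0.3, -4.1]
opening: 0.0355
time: 11.35
ee_pos: [0.6029, 0.0476, 0.0446]
tcp_rot: [179.7, 0.0, 170.0]
wrist_force: [0.8, 0.3, -4.0]
opening: 0.0355
```

```bash
python3 -m pendant '[[[0,0,0.2,0,0,0,30],[0,0,0.2,0,0,0,30]]]';python3 -m pendant '[[[0,0,0.2,0,0,0,30]]]'
```

```text
time: 11.52
ee_pos: [0.6032, 0.0478, 0.0437]
tcp_rot: [179.7, 0.2, 170.0]
wrist_force: [-13.8, 0.0, 23.6]
opening: 0.0356
time: 11.6
ee_pos: [0.6032, 0.0478, 0.0437]
tcp_rot: [179.7, 0.2, 170.0]
wrist_force: [-9.7, -1.1, 15.3]
opening: 0.0355
```

```bash
python3 -m pendant '[[[0,0,0,0,0,0,60],[0,0,0,0,0,0,60],[0,0,0,0,0,0,60],[0,0,0,0,0,0,60]]]';python3 -m pendant '[[[0,0,-1.5,0,0,0,60],[0,0,-3,0,0,0,60],[0,0,-4,0,0,0,60],[0,0,-4,0,0,0,60],[0,0,0,0,0,0,20]]]'; python3 -c "
from workcell import bot
print(bot.get_obs()['q'])"
```

```text
time: 11.93
ee_pos: [0.6045, 0.048, 0.0449]
tcp_rot: [179.7, 0.4, 170.0]
wrist_force: [-0.2, 0.3, 0.2]
opening: 0.051
time: 12.35
ee_pos: [0.6014, 0.0474, 0.1696]
tcp_rot: [179.8, -0.0, 170.0]
wrist_force: [1.6, -0.2, 1.6]
opening: 0.0402
[ 4.39782947 11.5048304  10.52830238 89.01202256  0.22345067 14.38835645]
```

```bash
cat >> h.py <<'E'
HUB=np.array([.5615,-.165])
def plan(step,n=10,r=.080,z=.100):
    o=bot.get_obs();e=o["ee_pos"];y=np.radians(o["tcp_rot"][2]);d=e[:2]-HUB
    a=np.arctan2(d[1],d[0]);F=o["wrist_force"]
    print("t",round(o["time"],2),"z",e[2].round(4),"rot",o["tcp_rot"].round(1),"r",np.linalg.norm(d).round(4),"ang",np.degrees(a).round(1),"F",F.round(1),"tau",round(d[0]*F[1]-d[1]*F[0],3))
    q=e[:2]
    for i in range(1,n+1):
        b=a-np.radians(step)*i;t=HUB+r*np.array([np.cos(b),np.sin(b)]);s=t-q;q=t
        print(i,[round(100*(np.cos(y)*s[0]+np.sin(y)*s[1]),2),round(100*(np.sin(y)*s[0]-np.cos(y)*s[1]),2)],np.degrees(b).round(0))
E
python3 -m pendant '[[[1.1,-3.4,0,0,0,0,0],[1.1,-3.4,0,0,0,0,0],[1.1,-3.4,0,0,0,0,0],[1.1,-3.4,0,0,0,0,0],[1.1,-3.4,0,0,0,0,0]]]' 30;python3 -m pendant '[[[1.1,-3.4,0,0,0,0,0],[1.1,-3.4,0,0,0,0,0],[0,0,0,0,0,0,0]]]'
python3 - <<'E'
from h import *
plan(7,1)
it=bot.camera("top");im=bot.camera("scene")
B=np.hstack([cv2.resize(it[150:270,230:410,::-1],(600,400))[:, :400],cv2.resize(im[130:270,200:340,::-1],(400,400))]);cv2.imwrite("pics/c3.png",B)
E
```

```text
time: 12.77
ee_pos: [0.52, -0.1102, 0.1698]
tcp_rot: [179.7, 0.3, 170.6]
wrist_force: [-0.2, -0.1, 0.4]
opening: -0.0002
time: 13.02
ee_pos: [0.4831, -0.1804, 0.169]
tcp_rot: [179.7, 0.3, 170.4]
wrist_force: [-0.0, 0.7, 0.3]
opening: -0.0001
t 13.02 z 0.169 rot [179.7   0.3 170.4] r 0.0799 ang -168.9 F [-0.   0.7  0.3] tau -0.054
1 [np.float64(0.3), np.float64(0.93)] -176.0
```

View pics/c3.png

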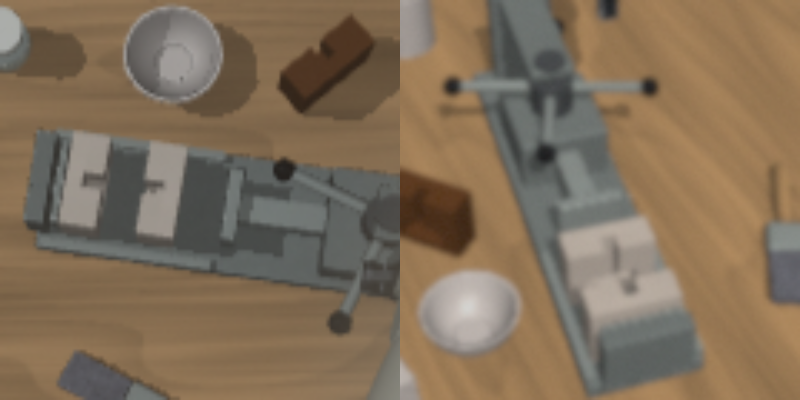

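The loose half stands on the bed at top crop (162,190), facing the bed half at (85,185) and in line with it. Next I lower the finger behind the spoke at 152°.

```bash
python3 -m pendant '[[[0,0,2.5,0,0,0,0],[0,0,3,0,0,0,0],[0,0,1.2,0,0,0,0],[0,0,0,0,0,0,0]]]'; python3 -c "
from h import *
plan(5,10)"
```

```text
time: 13.45
ee_pos: [0.4886, -0.1747, 0.1007]
tcp_rot: [179.6, 0.6, 170.6]
wrist_force: [0.3, -0.9, -0.4]
opening: -0.0002
t 13.45 z 0.1007 rot [179.6   0.6 170.6] r 0.0735 ang -172.4 F [ 0.3 -0.9 -0.4] tau 0.068
1 [np.float64(0.8), np.float64(0.49)] -177.0
2 [np.float64(0.12), np.float64(0.69)] -182.0
3 [np.float64(0.05), np.float64(0.7)] -187.0
4 [np.float64(-0.01), np.float64(0.7)] -192.0
5 [np.float64(-0.07), np.float64(0.69)] -197.0
6 [np.float64(-0.13), np.float64(0.69)] -202.0
7 [np.float64(-0.19), np.float64(0.67)] -207.0
8 [np.float64(-0.24), np.float64(0.65)] -212.0
9 [np.float64(-0.3), np.float64(0.63)] -217.0
10 [np.float64(-0.35), np.float64(0.6)] -222.0
```

```bash
python3 -m pendant '[[[0.7,0.5,0,0,0.008,0,0],[0.2,0.7,0,0,0,0,0],[0.1,0.7,0,0,0,0,0],[0,0.5,0,0,0,0,0],[0,0.4,0,0,0,0,0]]]';python3 -m pendant '[[[-0.1,0.5,0,0,0,0,0],[-0.1,0.6,0,0,0,0,0]]]'; python3 -c "
from h import *
plan(7,10)"
```

```text
time: 13.87
ee_pos: [0.4843, -0.1412, 0.1031]
tcp_rot: [179.7, 0.2, 170.7]
wrist_force: [-1.8, -9.7, -2.4]
opening: 0.0
time: 14.03
ee_pos: [0.4878, -0.1317, 0.1044]
tcp_rot: [-179.9, 0.2, 170.7]
wrist_force: [-1.8, -9.3, -2.2]
opening: 0.0
t 14.03 z 0.1044 rot [-179.9    0.2  170.7] r 0.0808 ang 155.7 F [-1.8 -9.3 -2.2] tau 0.745
1 [np.float64(-0.39), np.float64(0.9)] 149.0
2 [np.float64(-0.42), np.float64(0.88)] 142.0
3 [np.float64(-0.53), np.float64(0.82)] 135.0
4 [np.float64(-0.62), np.float64(0.75)] 128.0
5 [np.float64(-0.71), np.float64(0.67)] 121.0
6 [np.float64(-0.79), np.float64(0.58)] 114.0
7 [np.float64(-0.85), np.float64(0.48)] 107.0
8 [np.float64(-0.9), np.float64(0.37)] 100.0
9 [np.float64(-0.94), np.float64(0.26)] 93.0
10 [np.float64(-0.97), np.float64(0.14)] 86.0
```

```bash
python3 -m pendant '[[[-0.4,0.9,0.1,0,0,0,0],[-0.4,0.9,0.1,0,0,0,0],[-0.5,0.8,0.1,0,0,0,0],[-0.6,0.75,0.1,0,0,0,0],[-0.7,0.7,0.1,0,0,0,0]]]';python3 -m pendant '[[[-0.8,0.6,0.1,0,0,0,0],[-0.85,0.5,0.1,0,0,0,0],[-0.9,0.4,0.1,0,0,0,0]]]'; python3 -c "
from h import *
plan(7,10)"
```

```text
time: 14.45
ee_pos: [0.5198, -0.0994, 0.104]
tcp_rot: [-178.9, 0.4, 170.4]
wrist_force: [-5.5, -9.8, -0.4]
opening: -0.0001
time: 14.7
ee_pos: [0.5455, -0.0895, 0.1026]
tcp_rot: [-178.4, 0.2, 170.3]
wrist_force: [-8.5, -4.7, 2.9]
opening: 0.0001
t 14.7 z 0.1026 rot [-178.4    0.2  170.3] r 0.0771 ang 102.0 F [-8.5 -4.7  2.9] tau 0.719
1 [np.float64(-0.82), np.float64(0.57)] 95.0
2 [np.float64(-0.96), np.float64(0.19)] 88.0
3 [np.float64(-0.97), np.float64(0.07)] 81.0
4 [np.float64(-0.98), np.float64(-0.05)] 74.0
5 [np.float64(-0.96), np.float64(-0.17)] 67.0
6 [np.float64(-0.94), np.float64(-0.28)] 60.0
7 [np.float64(-0.89), np.float64(-0.39)] 53.0
8 [np.float64(-0.84), np.float64(-0.5)] 46.0
9 [np.float64(-0.77), np.float64(-0.6)] 39.0
10 [np.float64(-0.69), np.float64(-0.69)] 32.0
```

```bash
python3 -m pendant '[[[-0.8,0.5,0.1,-0.02,0,0,0],[-0.95,0.2,0.1,-0.01,0,0,0],[-1,0.1,0.05,0,0,0,0],[-1,-0.05,0.05,0,0,0,0],[-1,-0.2,0.05,0,0,0,0]]]';python3 -m pendant '[[[-0.95,-0.3,0.05,0,0,0,0],[-0.9,-0.4,0.05,0,0,0,0],[-0.85,-0.5,0.05,0,0,0,0],[-0.75,-0.6,0.05,0,0,0,0]]]'; python3 -c "
from h import *
plan(7,12)"
```

```text
time: 15.12
ee_pos: [0.5881, -0.0904, 0.1009]
tcp_rot: [-179.8, -0.6, 170.3]
wrist_force: [-9.4, 0.8, 4.3]
opening: 0.0002
time: 15.45
ee_pos: [0.6149, -0.1096, 0.1004]
tcp_rot: [-179.9, -1.3, 170.5]
wrist_force: [-10.7, 4.1, 4.7]
opening: -0.0002
t 15.45 z 0.1004 rot [-179.9   -1.3  170.5] r 0.0769 ang 46.0 F [-10.7   4.1   4.7] tau 0.813
1 [np.float64(-0.94), np.float64(-0.35)] 39.0
2 [np.float64(-0.69), np.float64(-0.69)] 32.0
3 [np.float64(-0.6), np.float64(-0.77)] 25.0
4 [np.float64(-0.5), np.float64(-0.84)] 18.0
5 [np.float64(-0.4), np.float64(-0.89)] 11.0
6 [np.float64(-0.29), np.float64(-0.93)] 4.0
7 [np.float64(-0.17), np.float64(-0.96)] -3.0
8 [np.float64(-0.05), np.float64(-0.98)] -10.0
9 [np.float64(0.07), np.float64(-0.97)] -17.0
10 [np.float64(0.19), np.float64(-0.96)] -24.0
11 [np.float64(0.3), np.float64(-0.93)] -31.0
12 [np.float64(0.41), np.float64(-0.89)] -38.0
```

```bash
python3 -m pendant '[[[-0.9,-0.4,0,0,-0.02,0,0],[-0.7,-0.7,0,0,0,0,0],[-0.6,-0.75,0,0,0,0,0],[-0.5,-0.85,0,0,0,0,0],[-0.4,-0.9,0,0,0,0,0]]]';python3 -m pendant '[[[-0.3,-0.95,0,0,0,0,0],[-0.2,-0.95,0,0,0,0,0],[0,-1,0,0,0,0,0],[0.1,-0.95,0,0,0,0,0]]]'; python3 -c "
from h import *
plan(7,8)"
```

```text
time: 15.87
ee_pos: [0.6367, -0.1412, 0.1018]
tcp_rot: [179.4, -0.8, 170.8]
wrist_force: [-3.4, 8.5, 1.4]
opening: 0.0
time: 16.2
ee_pos: [0.6357, -0.171, 0.1026]
tcp_rot: [178.7, -1.0, 171.3]
wrist_force: [2.7, 8.9, -0.7]
opening: -0.0001
t 16.2 z 0.1026 rot [178.7  -1.  171.3] r 0.0745 ang -4.6 F [ 2.7  8.9 -0.7] tau 0.674
1 [np.float64(-0.56), np.float64(-0.94)] -12.0
2 [np.float64(0.11), np.float64(-0.97)] -19.0
3 [np.float64(0.23), np.float64(-0.95)] -26.0
4 [np.float64(0.34), np.float64(-0.92)] -33.0
5 [np.float64(0.45), np.float64(-0.87)] -40.0
6 [np.float64(0.55), np.float64(-0.81)] -47.0
7 [np.float64(0.65), np.float64(-0.73)] -54.0
8 [np.float64(0.73), np.float64(-0.65)] -61.0
```

```bash
python3 -m pendant '[[[-0.5,-0.9,0,0.02,-0.015,0,0],[0.1,-1,0,0,0,0,0],[0.2,-0.95,0,0,0,0,0],[0.35,-0.9,0,0,0,0,0],[0.45,-0.85,0,0,0,0,0]]]'; python3 -c "
from h import *
plan(7,3)"
```

```text
time: 16.62
ee_pos: [0.627, -0.2044, 0.1034]
tcp_rot: [178.8, 0.1, 171.8]
wrist_force: [3.3, 8.8, -3.0]
opening: -0.0001
t 16.62 z 0.1034 rot [1.788e+02 1.000e-01 1.718e+02] r 0.0765 ang -31.0 F [ 3.3  8.8 -3. ] tau 0.706
1 [np.float64(0.11), np.float64(-1.01)] -38.0
2 [np.float64(0.54), np.float64(-0.82)] -45.0
3 [np.float64(0.63), np.float64(-0.74)] -52.0
```

```bash
python3 -m pendant '[[[0.1,-1,0,0.01,0,0,0],[0.5,-0.8,0,0.01,0,0,0],[-0.5,0.8,0,0,0,0,0],[0,0,-3,0,0,0,0],[0,0,-3.6,0,0,0,0]]]'; python3 -m pendant '[[[0,0,-0.5,0,0,0,0],[0,0,0,0,0,0,0]]]'
python3 - <<'E'
from h import *
plan(7,1)
it=bot.camera("top");print([ (d["uv"],d["confidence"]) for n in("knob","ram_face") for d in bot.mark_of("top",n)])
cv2.imwrite("pics/c4.png",cv2.resize(it[160:270,230:410,::-1],(792,484),interpolation=cv2.INTER_CUBIC))
E
```

```text
time: 17.03
ee_pos: [0.6252, -0.2075, 0.1653]
tcp_rot: [179.5, -0.2, 172.0]
wrist_force: [0.3, 0.4, -0.1]
opening: 0.0001
time: 17.2
ee_pos: [0.6286, -0.2059, 0.179]
tcp_rot: [179.6, 0.4, 172.1]
wrist_force: [0.6, -0.0, -1.2]
opening: -0.0
t 17.2 z 0.179 rot [179.6   0.4 172.1] r 0.0786 ang -31.4 F [ 0.6 -0.  -1.2] tau 0.022
1 [np.float64(0.31), np.float64(-0.93)] -38.0
[([271.4, 206.8], 0.62), ([284.6, 207.1], 0.58)]
```

View pics/c4.png

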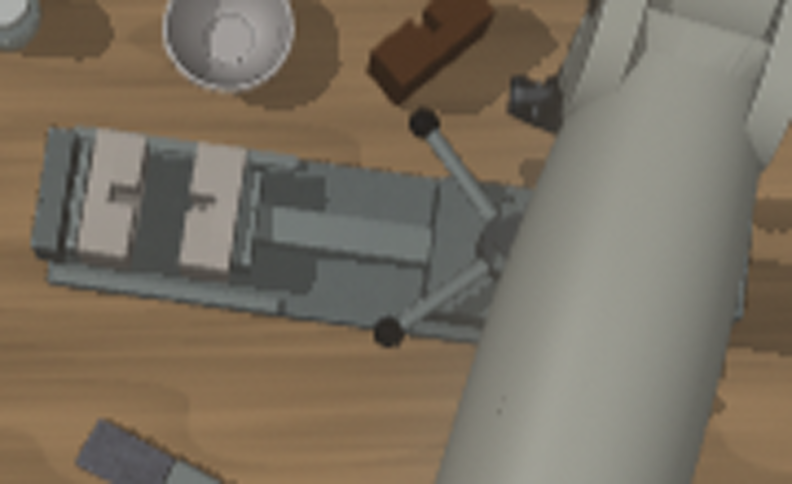

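```bash
python3 -m pendant '[[[3.6,1.5,0,0,0,0.01,0],[3.6,1.5,0,0,0,0.01,0],[3.6,1.5,0,0,0,0.01,0],[3.5,1.4,0,0,0,0,0],[0,0,0,0,0,0,0]]]'; python3 -c "
from h import *
plan(0,1,.08)"
```

```text
time: 17.77
ee_pos: [0.4886, -0.1225, 0.1609]
tcp_rot: [179.4, -1.1, 170.2]
wrist_force: [0.2, -0.6, 0.7]
opening: 0.0002
t 17.77 z 0.1609 rot [179.4  -1.1 170.2] r 0.0844 ang 149.7 F [ 0.2 -0.6  0.7] tau 0.035
1 [np.float64(-0.41), np.float64(-0.15)] 150.0
```

```bash
python3 -m pendant '[[[0,-0.8,0.5,0.01,-0.018,0,0],[0,0,2.8,0,0,0,0],[0,0,2.5,0,0,0,0],[0,0,0,0,0,0,0]]]'; python3 -c "
from h import *
plan(6,9,.08)"
```

```text
time: 18.1
ee_pos: [0.4834, -0.128, 0.0982]
tcp_rot: [-180.0, -0.1, 170.3]
wrist_force: [0.2, -0.3, -0.1]
opening: -0.0002
t 18.1 z 0.0982 rot [-1.800e+02 -1.000e-01  1.703e+02] r 0.0864 ang 154.7 F [ 0.2 -0.3 -0.1] tau 0.02
1 [np.float64(-0.89), np.float64(0.62)] 149.0
2 [np.float64(-0.35), np.float64(0.76)] 143.0
3 [np.float64(-0.43), np.float64(0.72)] 137.0
4 [np.float64(-0.5), np.float64(0.67)] 131.0
5 [np.float64(-0.57), np.float64(0.62)] 125.0
6 [np.float64(-0.63), np.float64(0.55)] 119.0
7 [np.float64(-0.68), np.float64(0.48)] 113.0
8 [np.float64(-0.73), np.float64(0.41)] 107.0
9 [np.float64(-0.77), np.float64(0.33)] 101.0
```

```bash
python3 -m pendant '[[[-0.7,0.6,0,0,0,0,0],[-0.35,0.6,0,0,0,0,0],[-0.4,0.5,0,0,0,0,0],[-0.4,0.5,0,0,0,0,0],[-0.5,0.6,0,0,0,0,0]]]';python3 -m pendant '[[[-0.7,0.6,0,0,0,0,0],[-0.7,0.55,0.05,0,0,0,0],[-0.75,0.45,0.05,0,0,0,0],[-0.8,0.4,0.05,0,0,0,0],[-0.85,0.3,0.05,0,0,0,0]]]'; python3 -c "
from h import *
plan(7,10,.08)"
```

```text
time: 18.52
ee_pos: [0.5118, -0.1038, 0.0988]
tcp_rot: [-179.8, -0.4, 170.2]
wrist_force: [-5.0, -7.6, -3.7]
opening: 0.0002
time: 18.93
ee_pos: [0.5518, -0.0898, 0.0978]
tcp_rot: [-178.9, -1.0, 170.0]
wrist_force: [-10.0, -5.1, 2.5]
opening: -0.0002
t 18.93 z 0.0978 rot [-178.9   -1.   170. ] r 0.0758 ang 97.4 F [-10.   -5.1   2.5] tau 0.8
1 [np.float64(-0.82), np.float64(0.63)] 90.0
2 [np.float64(-0.97), np.float64(0.12)] 83.0
3 [np.float64(-0.98), np.float64(-0.0)] 76.0
4 [np.float64(-0.97), np.float64(-0.12)] 69.0
5 [np.float64(-0.95), np.float64(-0.24)] 62.0
6 [np.float64(-0.91), np.float64(-0.35)] 55.0
7 [np.float64(-0.86), np.float64(-0.46)] 48.0
8 [np.float64(-0.8), np.float64(-0.56)] 41.0
9 [np.float64(-0.72), np.float64(-0.65)] 34.0
10 [np.float64(-0.64), np.float64(-0.74)] 27.0
```

```bash
python3 -m pendant '[[[-0.8,0.6,0,-0.015,-0.015,0,0],[-0.95,0.15,0,0,0,0,0],[-1,0,0,0,0,0,0],[-0.95,-0.1,0,0,-0.01,0,0],[-0.95,-0.25,0,0,0,0,0]]]';python3 -m pendant '[[[-0.9,-0.35,0,0,-0.01,0,0],[-0.85,-0.45,0,0,0,0,0],[-0.8,-0.55,0,0,0,0,0],[-0.7,-0.65,0,0,0,0,0]]]'; python3 -c "
from h import *
plan(6,10,.08)"
```

```text
time: 19.35
ee_pos: [0.5946, -0.0925, 0.0977]
tcp_rot: [-179.4, -0.5, 170.0]
wrist_force: [-11.1, 0.5, 2.4]
opening: 0.0003
time: 19.68
ee_pos: [0.62, -0.1131, 0.0976]
tcp_rot: [-179.6, -0.9, 170.1]
wrist_force: [-7.8, 6.1, 2.2]
opening: 0.0001
t 19.68 z 0.0976 rot [-179.6   -0.9  170.1] r 0.0782 ang 41.6 F [-7.8  6.1  2.2] tau 0.76
1 [np.float64(-0.74), np.float64(-0.41)] 36.0
2 [np.float64(-0.57), np.float64(-0.62)] 30.0
3 [np.float64(-0.5), np.float64(-0.67)] 24.0
4 [np.float64(-0.42), np.float64(-0.72)] 18.0
5 [np.float64(-0.35), np.float64(-0.76)] 12.0
6 [np.float64(-0.27), np.float64(-0.79)] 6.0
7 [np.float64(-0.18), np.float64(-0.82)] -0.0
8 [np.float64(-0.09), np.float64(-0.83)] -6.0
9 [np.float64(-0.01), np.float64(-0.84)] -12.0
10 [np.float64(0.08), np.float64(-0.83)] -18.0
```

```bash
python3 -m pendant '[[[-0.75,-0.4,0,0,-0.015,0,0],[-0.6,-0.65,0,0,0,0,0],[-0.55,-0.75,0,0,0,0,0],[-0.45,-0.8,0,0,0,0,0],[-0.4,-0.85,0,0,-0.01,0,0]]]';python3 -m pendant '[[[-0.3,-0.9,0,0,0,0,0],[-0.2,-0.95,0,0,0,0,0],[-0.1,-0.95,0,0,0,0,0],[0,-0.95,0,0.01,0,0,0]]]'; python3 -c "
from h import *
plan(6,10,.08)"
```

```text
time: 20.1
ee_pos: [0.6407, -0.143, 0.0981]
tcp_rot: [179.8, -0.3, 170.5]
wrist_force: [-4.4, 8.4, 1.6]
opening: -0.0
time: 20.43
ee_pos: [0.6423, -0.1724, 0.0984]
tcp_rot: [179.6, -0.6, 170.9]
wrist_force: [-3.3, 11.3, -1.0]
opening: 0.0001
t 20.43 z 0.0984 rot [179.6  -0.6 170.9] r 0.0811 ang -5.2 F [-3.3 11.3 -1. ] tau 0.886
1 [np.float64(0.1), np.float64(-0.84)] -11.0
2 [np.float64(0.08), np.float64(-0.83)] -17.0
3 [np.float64(0.16), np.float64(-0.82)] -23.0
4 [np.float64(0.25), np.float64(-0.8)] -29.0
5 [np.float64(0.33), np.float64(-0.77)] -35.0
6 [np.float64(0.41), np.float64(-0.73)] -41.0
7 [np.float64(0.48), np.float64(-0.68)] -47.0
8 [np.float64(0.55), np.float64(-0.63)] -53.0
9 [np.float64(0.61), np.float64(-0.57)] -59.0
10 [np.float64(0.67), np.float64(-0.5)] -65.0
```

```bash
python3 -m pendant '[[[0.1,-0.7,0,0,-0.01,0,0],[0.1,-0.7,0,0,0,0,0]]]';python3 -m pendant '[[[0.15,-0.7,0,0,0,0,0],[0.25,-0.7,0,0,0,0,0]]]'; python3 -c "
from h import *
plan(5,5,.08)"
```

```text
time: 20.6
ee_pos: [0.6402, -0.1816, 0.0986]
tcp_rot: [179.2, -0.0, 171.1]
wrist_force: [-3.1, 11.4, -1.7]
opening: -0.0
time: 20.77
ee_pos: [0.6361, -0.19, 0.0987]
tcp_rot: [178.8, -0.0, 171.3]
wrist_force: [1.0, 9.8, -1.0]
opening: 0.0
t 20.77 z 0.0987 rot [178.8  -0.  171.3] r 0.0786 ang -18.5 F [ 1.   9.8 -1. ] tau 0.758
1 [np.float64(0.02), np.float64(-0.7)] -24.0
2 [np.float64(0.21), np.float64(-0.67)] -29.0
3 [np.float64(0.27), np.float64(-0.65)] -34.0
4 [np.float64(0.32), np.float64(-0.62)] -39.0
5 [np.float64(0.37), np.float64(-0.59)] -44.0
```

```bash
python3 -m pendant '[[[0,-0.7,0,0.02,0,0,0],[0.2,-0.7,0,0,0,0,0]]]';python3 -c "
from h import *
plan(5,1,.08)";python3 -m pendant '[[[0.3,-0.7,0,0,0,0,0],[0.3,-0.6,0,0,0,0,0]]]'; python3 -c "
from h import *
plan(5,4,.08)"
```

```text
time: 20.93
ee_pos: [0.6341, -0.1989, 0.0988]
tcp_rot: [179.5, -0.0, 171.6]
wrist_force: [2.9, 10.0, -1.4]
opening: 0.0
t 20.93 z 0.0988 rot [179.5  -0.  171.6] r 0.0801 ang -25.0 F [ 2.9 10.  -1.4] tau 0.827
1 [np.float64(0.24), np.float64(-0.66)] -30.0
time: 21.1
ee_pos: [0.6289, -0.2061, 0.0989]
tcp_rot: [179.1, 0.0, 171.8]
wrist_force: [2.2, 9.5, -1.7]
opening: 0.0002
t 21.1 z 0.0989 rot [179.1   0.  171.8] r 0.0789 ang -31.3 F [ 2.2  9.5 -1.7] tau 0.73
1 [np.float64(0.2), np.float64(-0.67)] -36.0
2 [np.float64(0.36), np.float64(-0.6)] -41.0
3 [np.float64(0.41), np.float64(-0.57)] -46.0
4 [np.float64(0.45), np.float64(-0.53)] -51.0
```

```bash
python3 -m pendant '[[[-0.4,0.7,0,0.015,0,0,0],[0,0,-3,0,0,0,0],[0,0,-3.8,0,0,0,0],[0,0,0,0,0,0,0]]]'; python3 -m pendant '[[[2.3,3.3,0,0,0,0,0],[2.3,3.3,0,0,0,0,0],[2.4,3.3,0,0,0,0,0],[0,0.3,0,0,0,0,0]]]'
python3 - <<'E'
from h import *
plan(5,1,.08)
a=bot.camera("scene");b=bot.camera("top")
cv2.imwrite("pics/c5.png",np.hstack([cv2.resize(b[170:260,230:350,::-1],(400,300)),cv2.resize(a[130:270,200:340,::-1],(400,400))[:300]]))
E
```

```text
time: 21.43
ee_pos: [0.6366, -0.1963, 0.1688]
tcp_rot: [-179.9, -0.1, 171.9]
wrist_force: [0.7, 0.3, 1.8]
opening: -0.0003
time: 21.77
ee_pos: [0.5857, -0.0813, 0.1697]
tcp_rot: [-179.7, 0.2, 171.7]
wrist_force: [-1.3, -0.2, -0.2]
opening: 0.0003
t 21.77 z 0.1697 rot [-179.7    0.2  171.7] r 0.0871 ang 73.9 F [-1.3 -0.2 -0.2] tau 0.106
1 [np.float64(-0.59), np.float64(-0.83)] 69.0
```

View pics/c5.png

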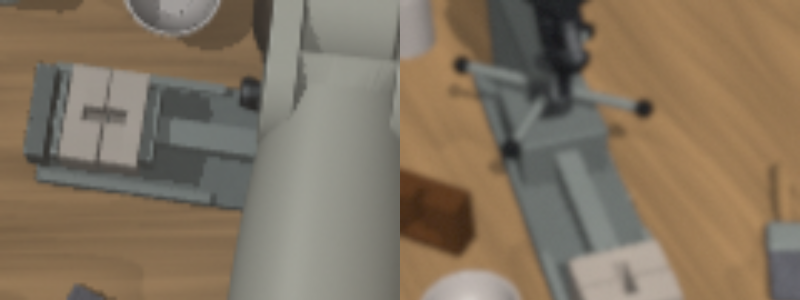

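```bash
python3 -c "
from h import *
for x,y in((460,65),(643,108),(511,150)):
    p=plane('scene',(200+(x-400)/2.857,130+y/2.857),.112)[:2]-HUB;print(np.degrees(np.arctan2(p[1],p[0])),np.linalg.norm(p))"
```

```text
-45.53476332024241 0.10640183087118815
131.44912778077298 0.11070506383600939
44.920934328966766 0.11273860569449674
```

```bash
python3 -m pendant '[[[0.2,-0.9,1,0,0,0,0],[0,0,3,0,0,0,0],[0,0,2.7,0,0,0,0],[0,0,0,0,0,0,0]]]'; python3 -c "
from h import *
plan(5,6,.08)"
```

```text
time: 22.2
ee_pos: [0.5892, -0.0972, 0.1017]
tcp_rot: [-179.5, 0.7, 171.6]
wrist_force: [-0.5, 0.3, -0.1]
opening: -0.0001
t 22.2 z 0.1017 rot [-179.5    0.7  171.6] r 0.0732 ang 67.8 F [-0.5  0.3 -0.1] tau 0.045
1 [np.float64(-0.83), np.float64(0.47)] 63.0
2 [np.float64(-0.65), np.float64(-0.25)] 58.0
3 [np.float64(-0.63), np.float64(-0.31)] 53.0
4 [np.float64(-0.6), np.float64(-0.36)] 48.0
5 [np.float64(-0.56), np.float64(-0.41)] 43.0
6 [np.float64(-0.52), np.float64(-0.46)] 38.0
```

```bash
python3 -m pendant '[[[-0.8,0.4,0,0,0.01,0,0],[-0.5,-0.2,0,0,0,0,0],[-0.4,-0.2,0,0,0,0,0]]]';python3 -c "
from h import *
plan(4,1,.08)"; python3 -m pendant '[[[-0.5,-0.3,0,0,0,0,0],[-0.5,-0.3,0,0,0,0,0]]]'; python3 -c "
from h import *
plan(4,6,.08)"
```

```text
time: 22.45
ee_pos: [0.6051, -0.1028, 0.1006]
tcp_rot: [-179.5, -0.2, 171.4]
wrist_force: [-9.1, 7.4, 2.0]
opening: 0.0002
t 22.45 z 0.1006 rot [-179.5   -0.2  171.4] r 0.0759 ang 55.0 F [-9.1  7.4  2. ] tau 0.889
1 [np.float64(-0.67), np.float64(0.1)] 51.0
time: 22.62
ee_pos: [0.6121, -0.1104, 0.1009]
tcp_rot: [-179.7, -0.6, 171.4]
wrist_force: [-9.6, 6.6, 1.7]
opening: -0.0001
t 22.62 z 0.1009 rot [-179.7   -0.6  171.4] r 0.0744 ang 47.2 F [-9.6  6.6  1.7] tau 0.858
1 [np.float64(-0.76), np.float64(0.13)] 43.0
2 [np.float64(-0.43), np.float64(-0.36)] 39.0
3 [np.float64(-0.4), np.float64(-0.39)] 35.0
4 [np.float64(-0.37), np.float64(-0.42)] 31.0
5 [np.float64(-0.34), np.float64(-0.44)] 27.0
6 [np.float64(-0.31), np.float64(-0.46)] 23.0
```

```bash
python3 -m pendant '[[[-0.6,0,0,0,-0.01,0,0],[-0.45,-0.35,0,0,0,0,0]]]';python3 -c "
from h import *
plan(4,1,.08)"; python3 -m pendant '[[[-0.4,-0.4,0,0,0,0,0],[-0.4,-0.4,0,0,0,0,0]]]'; python3 -c "
from h import *
plan(4,6,.08)"
```

```text
time: 22.78
ee_pos: [0.62, -0.1156, 0.1013]
tcp_rot: [-179.9, -0.4, 171.4]
wrist_force: [-6.6, 7.8, -2.4]
opening: 0.0001
t 22.78 z 0.1013 rot [-179.9   -0.4  171.4] r 0.0765 ang 40.2 F [-6.6  7.8 -2.4] tau 0.781
1 [np.float64(-0.64), np.float64(-0.12)] 36.0
time: 22.95
ee_pos: [0.6249, -0.1242, 0.1015]
tcp_rot: [179.9, -0.7, 171.4]
wrist_force: [-6.1, 8.7, 0.3]
opening: 0.0002
t 22.95 z 0.1015 rot [179.9  -0.7 171.4] r 0.0754 ang 32.8 F [-6.1  8.7  0.3] tau 0.803
1 [np.float64(-0.7), np.float64(-0.13)] 29.0
2 [np.float64(-0.32), np.float64(-0.46)] 25.0
3 [np.float64(-0.29), np.float64(-0.48)] 21.0
4 [np.float64(-0.26), np.float64(-0.5)] 17.0
5 [np.float64(-0.22), np.float64(-0.51)] 13.0
6 [np.float64(-0.19), np.float64(-0.53)] 9.0
```

```bash
python3 -m pendant '[[[-0.5,-0.2,0,0,-0.01,0,0]]]';python3 -m pendant '[[[-0.3,-0.4,0,0,0,0,0]]]';python3 -c "
from h import *
plan(3,1,.08)"; python3 -m pendant '[[[-0.3,-0.4,0,0,0,0,0]]]'; python3 -c "
from h import *
plan(3,5,.08)"
```

```text
time: 23.03
ee_pos: [0.6285, -0.1269, 0.1016]
tcp_rot: [179.7, -0.4, 171.4]
wrist_force: [-9.8, 7.8, 0.8]
opening: 0.0002
time: 23.12
ee_pos: [0.6305, -0.1305, 0.1019]
tcp_rot: [179.6, -0.5, 171.4]
wrist_force: [-3.6, 11.2, 0.3]
opening: -0.0001
t 23.12 z 0.1019 rot [179.6  -0.5 171.4] r 0.0771 ang 26.5 F [-3.6 11.2  0.3] tau 0.902
1 [np.float64(-0.47), np.float64(-0.18)] 24.0
time: 23.2
ee_pos: [0.6318, -0.1341, 0.1019]
tcp_rot: [179.4, -0.7, 171.5]
wrist_force: [-10.3, 11.4, -0.0]
opening: -0.0004
t 23.2 z 0.1019 rot [179.4  -0.7 171.5] r 0.0768 ang 23.7 F [-10.3  11.4  -0. ] tau 1.121
1 [np.float64(-0.48), np.float64(-0.19)] 21.0
2 [np.float64(-0.19), np.float64(-0.37)] 18.0
3 [np.float64(-0.18), np.float64(-0.38)] 15.0
4 [np.float64(-0.16), np.float64(-0.39)] 12.0
5 [np.float64(-0.13), np.float64(-0.4)] 9.0
```

```bash
for k in 1 2; do python3 -m pendant '[[[0,0,0,0,0,0,0]]]'>/dev/null;python3 -c "
from h import *
plan(3,1,.08)"|head -1; done; python3 -m pendant '[[[-0.1,-0.3,0,0,0,0,0]]]'>/dev/null; python3 -c "
from h import *
plan(3,1,.08)"|head -1;  python3 -m pendant '[[[-0.1,-0.3,0,0,0,0,0]]]'>/dev/null; python3 -c "
from h import *
plan(2,4,.078)"
```

```text
t 23.28 z 0.1021 rot [179.2  -0.8 171.5] r 0.0764 ang 23.8 F [-2.5  4.6 -0. ] tau 0.398
t 23.37 z 0.1024 rot [179.1  -0.9 171.5] r 0.0763 ang 23.8 F [-1.3  6.4 -1.8] tau 0.489
t 23.45 z 0.1024 rot [178.9  -1.  171.5] r 0.0758 ang 22.5 F [-1.8 14.1 -3.3] tau 1.039
t 23.53 z 0.1023 rot [178.6  -1.1 171.6] r 0.0755 ang 21.3 F [-2.8 14.4 -1.7] tau 1.087
1 [np.float64(-0.35), np.float64(-0.11)] 19.0
2 [np.float64(-0.12), np.float64(-0.24)] 17.0
3 [np.float64(-0.11), np.float64(-0.25)] 15.0
4 [np.float64(-0.1), np.float64(-0.25)] 13.0
```

```bash
python3 -m pendant '[[[-0.05,-0.3,0,0,0,0,0]]]'>/dev/null; python3 -c "
from h import *
plan(3,1,.08)"|head -1;  python3 -m pendant '[[[-0.05,-0.3,0,0,0,0,0]]]'>/dev/null; python3 -c "
from h import *
plan(2,1,.078)"
```

```text
t 23.62 z 0.1023 rot [178.3  -1.2 171.7] r 0.0751 ang 20.4 F [ 0.8 15.7 -1.8] tau 1.083
t 23.7 z 0.1024 rot [178.   -1.3 171.8] r 0.0748 ang 19.5 F [-0.8 17.1 -1.6] tau 1.225
1 [np.float64(-0.4), np.float64(-0.1)] 18.0
```

```bash
python3 -m pendant '[[[0.4,0.8,0,0.02,-0.02,0,0],[0.2,0.4,0,0,0,0,0],[0,0,-3,0,0,0,0],[0,0,-4,0,0,0,0],[0,0,-4,0,0,0,0]]]'; python3 -m pendant '[[[4,0,-1,0,0,0,0],[4,0,0,0,0,0,0],[4,0,0,0,0,0,0],[0,0,0,0,0,0,0],[0,0,0,0,0,0,0]]]';python3 - <<'E'
from h import *
a=bot.camera("scene");b=bot.camera("top")
m={}
for d in bot.masks_of("top","loose_half_mid")[:3]: print(d["extent"],d["confidence"])
A=cv2.resize(b[170:260,230:350,::-1],(400,300));B=cv2.resize(a[130:270,200:340,::-1],(400,400))
cv2.imwrite("pics/c6.png",np.hstack([np.vstack([A,np.zeros((100,400,3),np.uint8)]),B]))
E
```

```text
time: 24.12
ee_pos: [0.6255, -0.1316, 0.2087]
tcp_rot: [179.1, -0.9, 171.6]
wrist_force: [0.8, 0.0, 0.1]
opening: -0.0005
time: 24.53
ee_pos: [0.5127, -0.1202, 0.2334]
tcp_rot: [179.2, 0.3, 171.5]
wrist_force: [1.3, -0.1, -0.4]
opening: 0.0001
[254.6, 192.3, 273.7, 219.4] 0.77
```

View pics/c6.png

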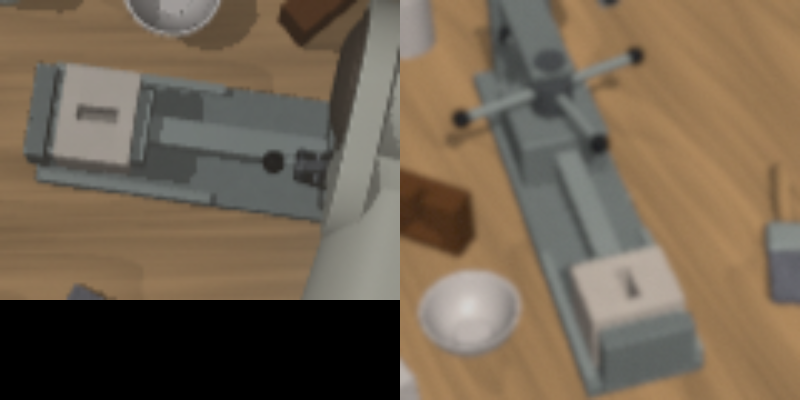

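The mould is closed against the heel with the seam gone and the halves in line (top crop (100,115)). The finger is clear of everything.

```bash
python3 -c "
from workcell import bot
print(bot.job_done())"
```

```text
the job is handed in; nothing more can be done
None
```

The loose mould half now stands on the clamp bed facing the other half, and both are clamped against the heel. The job was handed in at about 24.6 s, and no verdict was reported.

- **Placing:** I set the half down between the rails, about 1 mm off the centre line by my estimate, with its hollow face towards the other half. I then let go of it.
- **Winding:** I turned the wheel clockwise with the closed fingers in three strokes, each on a different spoke, about 7.5 rad in all. The ram was never touched.
- **Tightness:** The turning effort read about 0.8 N m before the heel took the load and 1.09 to 1.22 N m when I stopped, which is about half as hard again. My readings ran about 0.1 N m above the stated drag and were noisy. I estimate the clamp force at 27 N from the wheel angle and up to about 35 N from the torque; the allowed range is 15 to 50 N. I had no direct reading of it.
- **Last checks:** The final pictures show the halves closed with no gap, in line and against the heel. The gripper is clear above the wheel with almost no force on it. The bowl, brown half and brush that show in them look unmoved; I didn't check the mug, jar, plate, tin or small half after the first pictures.
- **Setbacks:** The first approach ran into the last joint's range, so I turned the tool half round. The first grasp was about 6 mm too high, so I took it again lower. Setting the half down briefly pressed it with about 24 N.

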